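# Shut and bolt the guard lid of a barrel tumbler

### The job

Make the jeweller's barrel tumbler ready to run: with the fingertips, push its raised green guard lid down until it is fully shut, push the red knob of the barrel bolt along its slot until the bolt is all the way home through the keeper on the lid, then push the knob over and down into the locking notch as far as it goes. Only push, gently: do not grip the knob or lift the lid any further, and leave the tins, tools and dishes on the machine and the bench where they are.

Things in the scene. Friction and masses are not known exactly. Their poses are not given: they have to be found in the camera images.
- tumbler: Grey machine fixed to the bench, 280 (its x) by 390 (y) by 150 mm high; origin at the centre of its underside, z up. On its top a fixed steel deck spans y = -195 to -48 mm; the lid covers y = -47 to 175 mm. The bolt lies along y at x = -20 mm on the deck, axis 16 mm above it: a fixed barrel, 26 mm thick, y = -178 to -55 mm, on a 46 mm wide plate.
- lid (a joint): Angle (rad) of the green-framed lid with clear window: 0 = shut, flush with the deck, at its stop; grows as it opens. Hinge line along the tumbler's x at y = 175, z = 150 mm; the free edge beside the bolt, 222 mm from it, rises. 250 mm along x, 12 mm thick. Stiff hinge: stays where left; 1 to 4 N at the edge closes it. The bolt enters the keeper only when it is fully shut.
- lid_edge (a point): Point on the top face of the lid's green edge strip, a good place to push: 205 mm from the hinge line, at the tumbler's x = -85 mm. The strip is 35 mm wide and bare for 70 mm along x about the point. Farther along it stand the steel keeper and, at x = 40 to 110 mm, a black bow handle 31 mm high.
- keeper_hole (a point): Centre of the opening (24 mm wide, 22 mm high) of the keeper, a steel strap 33 mm high on the lid's edge strip at the tumbler's x = -20 mm; with the lid shut it is in line with the bolt.
- bolt_slide (a joint): Travel (m) of the bolt towards the lid, along the tumbler's +y: 0 = fully drawn back, 0.055 = home at its stop. It stays where it is left; about 2 N moves it. The knob can turn over only from 0.050 on, where the notch is.
- bolt_turn (a joint): Angle (rad) of the knob's stem about the bolt's axis: 0 = upright, along the straight part of the slot (play 0.1 to 0.3 either way there); it grows as the knob is pushed over towards the tumbler's -x, to its stop at 1.4 (nearly level, in the notch). Stays where it is left; about 1 N at the knob turns it.
- red_knob: The bolt's red ball knob, 24 mm in diameter, on a 9 mm stem; origin at the ball's centre, z along the stem outwards, 46 mm from the bolt's axis: 62 mm above the deck when upright, 24 mm when fully over. Upright it stands at the tumbler's x = -20 mm, y = -150 mm + bolt_slide; fully over, its centre is 45 mm nearer the tumbler's front (-x).
- polish_tin: Loose brass tin, 54 mm across, 22 mm high, standing on the deck at about x = +95 mm of the tumbler; origin under its centre. Leave alone.
- bench_brush: Loose wooden brush with brass bristles, 135 mm long along its x, 12 mm wide, 19 mm high, on the deck near its front edge, at about x = -118 mm of the tumbler, lying along the tumbler's y; origin at its underside. Leave alone.
- mallet: Loose mallet on the bench, white nylon faces, head 82 mm across its y, 32 mm thick, wooden handle 215 mm along its -x; origin under the head. Leave alone.
- mandrel: Loose steel ring mandrel lying on the bench, 340 mm long along its x, 25 mm thick; origin at its underside, 70 mm from the thick end of its taper. Leave alone.
- swage_block: Loose dark steel grooved block on the bench, 160 by 50 by 32 mm; origin under its centre. Leave alone.
- file: Loose file with a green handle on the bench, 272 mm long along its x, 28 mm thick; origin under the front of the handle. Leave alone.
- soap_jar: Loose jar on the bench, 56 mm across, 75 mm high; origin under its centre. Leave alone.
- ring_dish: Loose white dish on the bench, 90 mm across, 30 mm high; origin under its centre. Leave alone.

How it is judged:
By the outcome, as a careful person would: the job done as asked, in the order asked, and still so for the second after the job is handed in, with the robot touching nothing.
It also fails if it takes over 45 s, if anything falls off the work surface, if the arm or the gripper's body presses on something with over 40 N, if the wrist force passes 120 N, or if a joint passes its speed limit or range.

### The arm

A 7-joint arm with a two-finger parallel gripper is mounted at the origin on the work surface. World frame = base frame: x ahead of the robot, y to its left, z up, the work surface at z = 0. Lengths are in m, angles in rad, forces in N, time in s.
With the tool pointing down it reaches from about 0.35 to 0.9 m from the base axis. Payload 19.9 kg.
Tool frame: the origin (TCP) lies between the finger pads; the fingertips stand 19 mm ahead of it and the grasp point (between the pads) is the TCP; z points along the fingers, y is the line along which they close (so a half turn about z gives the same grasp; the last joint's range is limited). The gripper opens to 94 mm and grips with 3 to 60 N. Pads are 16 mm wide; open, the fingers measure 119 mm over their backs; the gripper's body (75 mm by 177 mm) begins 78 mm behind the grasp point.
Start: joints at [-1.329, 0.417, -0.01, 1.614, 0.005, 1.111, -0.053], TCP at [0.174, 0.6, 0.224] pointing down, gripper open.
Joint ranges: [-2.81, 2.81], [-0.39, 2.02], [-1.27, 1.25], [0.06, 2.57], [-1.19, 4.33], [0.19, 2], [-2.82, 2.82]. Speed limits (rad/s): [1.89, 1.89, 2.39, 2.39, 3.01, 3.01, 3.01].

### API

Orientations are given as a 3x3 rotation matrix whose columns are the frame's x, y, z axes.
In Python, from rig import robot gives the robot as it stands. Calls block until the motion is done:
- robot.move_ptp(position, orientation): joint-space move of the TCP to a pose.
- robot.move_linear(position, velocity=0.15, frame=None, threshold=None): straight line of the TCP; frame=None keeps the orientation; velocity is the mean speed in m/s. With threshold (N) it stops when the force on the tool has changed by that much, and returns True; else False.
- robot.goto_joints(angles): joint-space move.
- robot.gripper_to(opening): finger opening in m; the grip force is fixed at half the most; returns when the fingers have stopped.
- robot.pause(seconds).
- robot.ik(position, orientation): joint angles nearest the present ones, or None.
- robot.get_state(): the state.
- robot.grab_frame(name): name is "side" or "top"; returns the picture (480x640x3 uint8, red, green, blue); there is no depth.
- robot.camera_info(name): a dict with "fx", "fy", "cx", "cy" (pixels), "dist" ([k1, k2, p1, p2, k3] as OpenCV has them; the pictures are not rectified), "rvec" (rotation vector, rad) and "tvec" (3), from world to camera coordinates, as OpenCV has them. Camera axes: x right, y down, z forward; pixel columns grow to the right and rows downward; lengths in m; the calibration is good to about 2 mm. A picture is of the moment at which its call begins. camera_info takes no time and is no camera call.
A pose or a line that the arm cannot do raises robot.PlanningError and nothing moves.
- robot.sign_off(): hands the job in; it is judged then, once.
The state is a dict: "time": time; "qpos": joint angles; "joint_vel": joint speeds; "effort": joint torques, N m; "ee_pos": TCP position; "tool_rot": TCP orientation; "force": force on the tool from outside, world axes, zero at the start; "moment": the same for the moment, N m; "opening": finger opening in m; "grasp_force": force on a finger pad.
Only numpy, scipy, OpenCV 4.12 (cv2) and the standard library are available. Lean on these libraries where they do the work, as an engineer would, in place of code of your own. Each camera call takes 0.05 s, during which the arm holds its last target. There are 200 camera calls.

## Working session

There is one attempt and no reset: what is moved stays moved. The work goes in short steps, each a Python script; the robot and the scene stay as the last script left them, time stands still between calls to the robot, and variables do not carry over. Pictures are saved under pics/ and viewed, at most 10 in all, crops included, and the job is handed in when it is done.

```bash
mkdir -p pics; ls; python3 - <<'E'
from rig import robot
import cv2
for n in("side","top"):
    cv2.imwrite(f"pics/{n}0.png",robot.grab_frame(n)[:,:,::-1]); print(n,robot.camera_info(n))
s=robot.get_state(); print(s["time"],s["ee_pos"],s["tool_rot"],s["force"])
E
```

```text
pics
side {'fx': 483.38709412282265, 'fy': 483.38709412282265, 'cx': 316.5298038615179, 'cy': 226.43185176565146, 'dist': array([-0.05118861,  0.        ,  0.        ,  0.        ,  0.        ]), 'rvec': array([ 2.15142613, -0.86347284,  0.39471858]), 'tvec': array([-0.40395937,  0.36181508,  1.01674747])}
top {'fx': 545.4621605719676, 'fy': 545.4621605719676, 'cx': 311.8974380260001, 'cy': 243.19167919694138, 'dist': array([-0.02740015,  0.        ,  0.        ,  0.        ,  0.        ]), 'rvec': array([ 2.17407639, -2.14900445,  0.09618058]), 'tvec': array([0.00171465, 0.59581843, 1.69378684])}
0.1 [0.1743089  0.59986169 0.22387395] [[-9.60285289e-01  2.79019918e-01 -2.19971153e-04]
 [ 2.79019989e-01  9.60284667e-01 -1.09769491e-03]
 [-9.50438205e-05 -1.11547663e-03 -9.99999373e-01]] [ 1.05222708 -0.16940214  0.63925211]
```

View pics/side0.png

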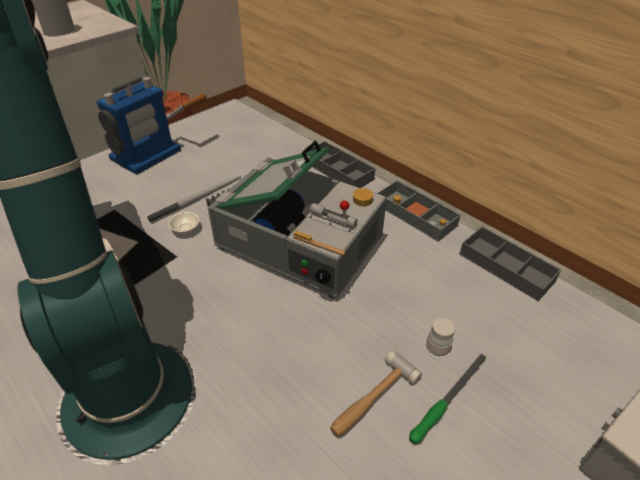

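View pics/top0.png

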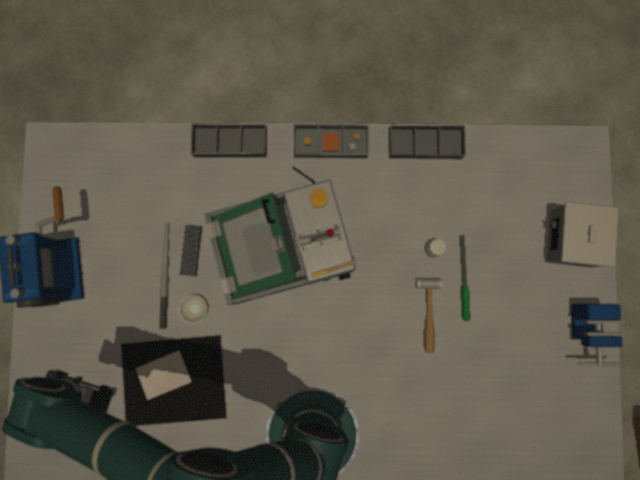

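The side view shows the tumbler with knob at about (344,205) and the tin at (363,197). The top view shows the knob at (330,233), the tin at (318,198), and the lid open to the left. I'll zoom in for corners.

```bash
python3 - <<'E'
import cv2
a=cv2.imread("pics/top0.png")[165:315,195:370]; cv2.imwrite("pics/tc.png",cv2.resize(a,None,fx=4,fy=4,interpolation=cv2.INTER_CUBIC))
a=cv2.imread("pics/side0.png")[130:300,200:395]; cv2.imwrite("pics/sc.png",cv2.resize(a,None,fx=3.5,fy=3.5,interpolation=cv2.INTER_CUBIC))
E
```

```text
(no output)
```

View pics/tc.png

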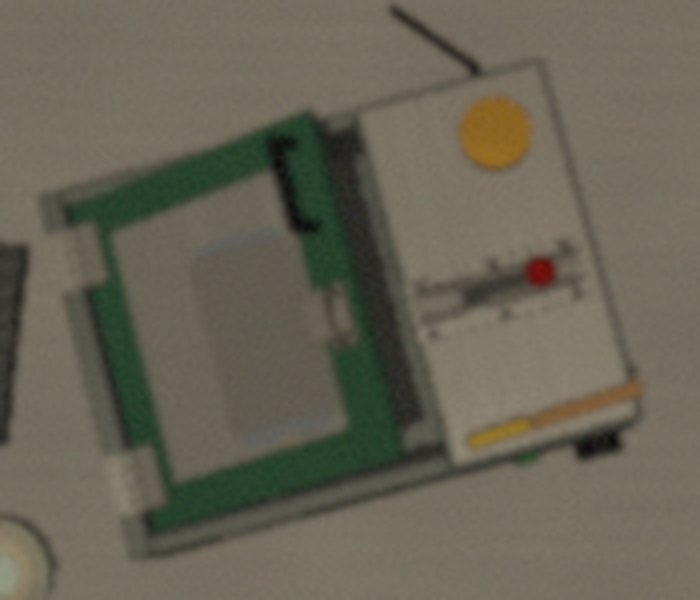

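View pics/sc.png

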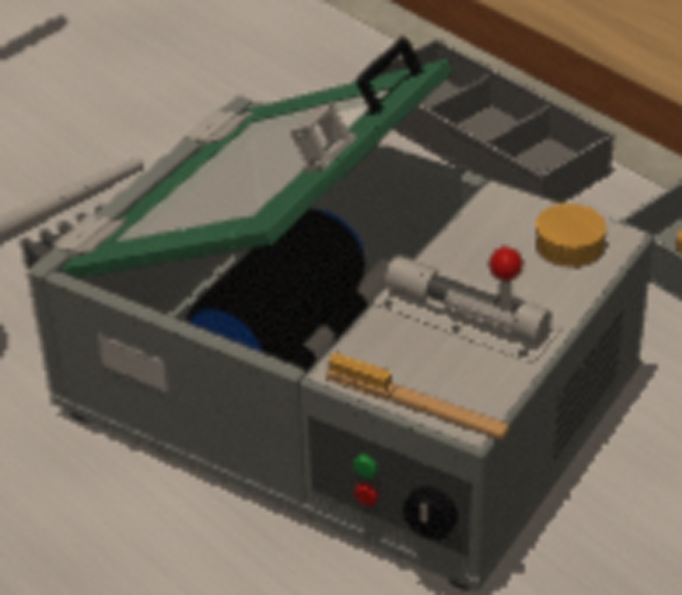

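The crops show machine rim corners in top crop at (545,62), (638,417), (138,555) and (42,195). The lid's free corners are at about (312,112)/(405,452) in the top crop and (447,65)/(268,215) in the side crop.

```bash
cat > h.py <<'E'
import numpy as np, cv2
from rig import robot
from scipy.spatial.transform import Rotation as Ro
def ray(n,uv):
    c=robot.camera_info(n);K=np.array([[c['fx'],0,c['cx']],[0,c['fy'],c['cy']],[0,0,1]])
    p=cv2.undistortPoints(np.array(uv,float).reshape(-1,1,2),K,c['dist'])[0,0]
    R=cv2.Rodrigues(c['rvec'])[0]; d=R.T@np.array([*p,1]); return -R.T@c['tvec'],d/np.linalg.norm(d)
def onplane(n,uv,z): o,d=ray(n,uv); return o+d*(z-o[2])/d[2]
def tri(a,b):
    o1,d1=ray('top',a);o2,d2=ray('side',b)
    s=np.linalg.lstsq(np.c_[d1,-d2],o2-o1,rcond=None)[0]
    p,q=o1+s[0]*d1,o2+s[1]*d2; return (p+q)/2,np.linalg.norm(p-q)
def blob(im,box,f):
    x0,y0,x1,y1=box; m=np.zeros(im.shape[:2],bool); m[y0:y1,x0:x1]=f(im.astype(int))[y0:y1,x0:x1]
    v,u=np.nonzero(m); return np.array([u.mean(),v.mean()]),len(u)
red=lambda i:(i[...,0]>90)&(i[...,0]>2.5*i[...,1])&(i[...,0]>2.5*i[...,2])
E
python3 - <<'E'
from h import *
T=lambda p:np.array(p)/4+[195,165]-.375
S=lambda p:np.array(p)/3.5+[200,130]-.36
pix=[(545,62),(638,417),(138,555),(42,195)]
loc=np.array([[.14,-.195],[-.14,-.195],[-.14,.195],[.14,.195]])
W=np.array([onplane('top',T(p),.15)[:2] for p in pix])
lc,wc=loc.mean(0),W.mean(0); U,s,Vt=np.linalg.svd((loc-lc).T@(W-wc)); R=(U@Vt).T; t=wc-R@lc
print("corners",W.round(3).tolist(),"res mm",((loc@R.T+t-W)*1e3).round(1).tolist())
print("sides",[np.linalg.norm(W[i]-W[i-1]).round(3) for i in range(4)])
yaw=np.arctan2(R[1,0],R[0,0]);print("t",t,"yaw",yaw)
L=lambda p:np.r_[R.T@(p[:2]-t),p[2]].round(4)
it=cv2.imread("pics/top0.png")[:,:,::-1];is_=cv2.imread("pics/side0.png")[:,:,::-1]
a,na=blob(it,(310,215,350,250),red);b,nb=blob(is_,(330,190,360,220),red)
k,e=tri(a,b);print("knob",a,b,na,nb,k,e,"loc",L(k))
org=lambda i:(i[...,0]>120)&(i[...,2]<.45*i[...,0])
a,na=blob(it,(300,180,335,212),org);print("tin",na,L(onplane('top',a,.172)))
for n,p,q in(("rear",(312,112),(447,65)),("front",(405,452),(268,215))):
    k,e=tri(T(p),S(q));l=L(k);print(n,l,e,"ang",np.arctan2(l[2]-.15,.175-l[1]),"len",np.hypot(l[2]-.15,.175-l[1]))
np.savez("pose.npz",R=R,t=t)
E
```

```text
corners [[0.773, -0.047], [0.509, -0.118], [0.404, 0.246], [0.669, 0.325]] res mm [[3.9, -0.6], [-2.0, -6.6], [-3.3, 4.9], [1.4, 2.2]]
sides [np.float64(0.387), np.float64(0.273), np.float64(0.379), np.float64(0.276)]
t [0.58882756 0.10157232] yaw 0.2759522581761914
knob [329.5483871  232.41935484] [344.01960784 204.1372549 ] 31 51 [ 0.60842403 -0.04402569  0.21322247] 0.0009782996828400082 loc [-0.0208 -0.1454  0.2132]
tin 230 [ 0.0906 -0.1421  0.172 ]
rear [ 0.1227 -0.0189  0.2546] 0.001846090981125699 ang 0.4947099137588884 len 0.22031425282990658
front [-0.1229 -0.0214  0.2715] 0.0009919334847316454 ang 0.5540094545196033 len 0.23094417074262777
```

```bash
cat >> h.py <<'E'
try:
    P=np.load("pose.npz");R2,t2=P["R"],P["t"]
except OSError: pass
def w(x,y,ztip):  # tumbler xy, fingertip height -> TCP world
    return np.r_[R2@[x,y]+t2,ztip+.019]
lx,ly=np.r_[R2[:,0],0],np.r_[R2[:,1],0]
def st(msg):
    s=robot.get_state();p=s["ee_pos"];l=R2.T@(p[:2]-t2);f=s["force"]
    print(msg,"t=%.2f"%s["time"],"loc",l.round(4),"tip %.4f"%(p[2]-.019),"F(loc)",(R2.T@f[:2]).round(1),f[2].round(1))
E
python3 - <<'E'
from h import *
dn=np.array([0,0,-1.])
robot.gripper_to(0.0)
p=robot.get_state()["ee_pos"]; robot.move_linear(p+[0,0,.12],velocity=.2)
best=None
for s in(1,-1):
    O=np.c_[s*ly,np.cross(dn,s*ly),dn]; q=robot.ik(w(-.085,-.003,.33),O)
    print(s,q)
    if q is not None:
        c=abs(q[6])
        if best is None or c<best[0]: best=(c,O)
robot.move_ptp(w(-.085,-.003,.33),best[1]); st("above lid")
h=robot.move_linear(w(-.085,-.005,.235),velocity=.05,threshold=8); st(f"mid {h}")
E
```

```text
1 [-0.77505213  0.12839953  0.63212877  1.73553529 -0.07853417  1.30305812
  0.14990963]
-1 [-1.24395637  0.24457391  1.23552798  1.74510866 -0.23820207  1.32148885
 -2.82372873]
above lid t=4.49 loc [-0.0847 -0.0019] tip 0.3299 F(loc) [-0.5 -0.7] 1.4
mid False t=6.54 loc [-0.085  -0.0049] tip 0.2351 F(loc) [ 0.4 -0.2] 0.7
```

```bash
python3 - <<'E'
from h import *
for y,z,v in((-.018,.20,.05),(-.027,.165,.05),(-.03,.140,.02)):
    h=robot.move_linear(w(-.085,y,z),velocity=v,threshold=9); st(h)
    if h: break
for n in("side",):
    im=robot.grab_frame(n)[:,:,::-1];cv2.imwrite("pics/lid.png",cv2.resize(im[130:300,200:395],None,fx=3.5,fy=3.5))
E
```

```text
False t=7.44 loc [-0.085 -0.018] tip 0.2001 F(loc) [ 0.3 -0.3] 0.5
False t=8.32 loc [-0.0849 -0.0271] tip 0.1651 F(loc) [-0.3 -0.5] -0.3
True t=9.11 loc [-0.0849 -0.0287] tip 0.1502 F(loc) [-2.7  1.3] 11.3
```

View pics/lid.png

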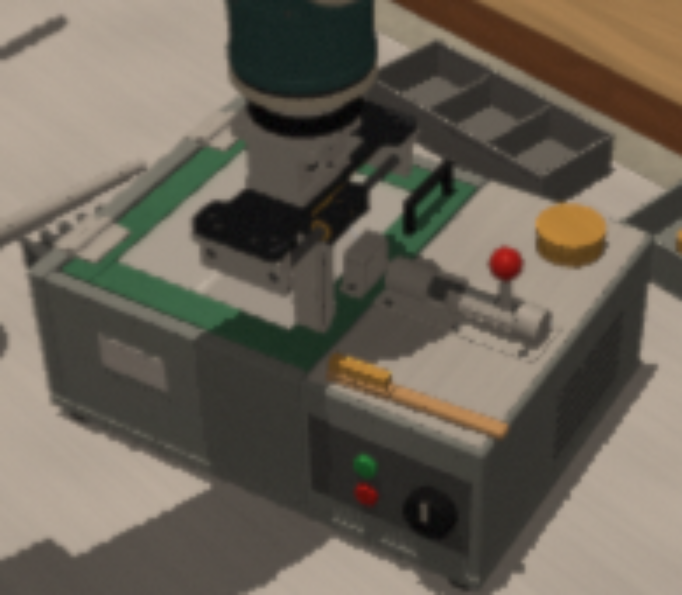

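The lid lies flush and stopped hard at tip z = 0.150. The knob stands upright at (505,263) in the crop. Next I push the bolt.

```bash
python3 - <<'E'
from h import *
kx=-.0205
robot.move_linear(w(-.085,-.035,.255),velocity=.15)
robot.move_linear(w(kx,-.178,.255),velocity=.15)
h=robot.move_linear(w(kx,-.178,.197),velocity=.1,threshold=8); st(f"down {h}")
if not h:
    h=robot.move_linear(w(kx,-.125,.197),velocity=.04,threshold=9); st(f"push {h}")
    if not h:
        h=robot.move_linear(w(kx,-.103,.197),velocity=.02,threshold=9); st(f"push {h}")
im=robot.grab_frame("side");a,n=blob(im,(300,170,360,225),red);print("knob side px",a,n)
p=onplane("side",a,.212);print("knob loc",R2.T@(p[:2]-t2))
cv2.imwrite("pics/bolt.png",cv2.resize(im[130:300,200:395,::-1],None,fx=3.5,fy=3.5))
E
```

```text
down False t=11.93 loc [-0.0203 -0.1781] tip 0.1975 F(loc) [ 0.1 -0.1] 0.3
push False t=13.41 loc [-0.0205 -0.125 ] tip 0.1969 F(loc) [-0.4 -0.7] 0.3
push True t=14.04 loc [-0.0207 -0.116 ] tip 0.1971 F(loc) [ 1.6 -6.6] 0.8
knob side px [nan nan] 0
knob loc [nan nan]h.py:15: RuntimeWarning: Mean of empty slice.
  v,u=np.nonzero(m); return np.array([u.mean(),v.mean()]),len(u)
  ret = ret.dtype.type(ret / rcount)
```

View pics/bolt.png

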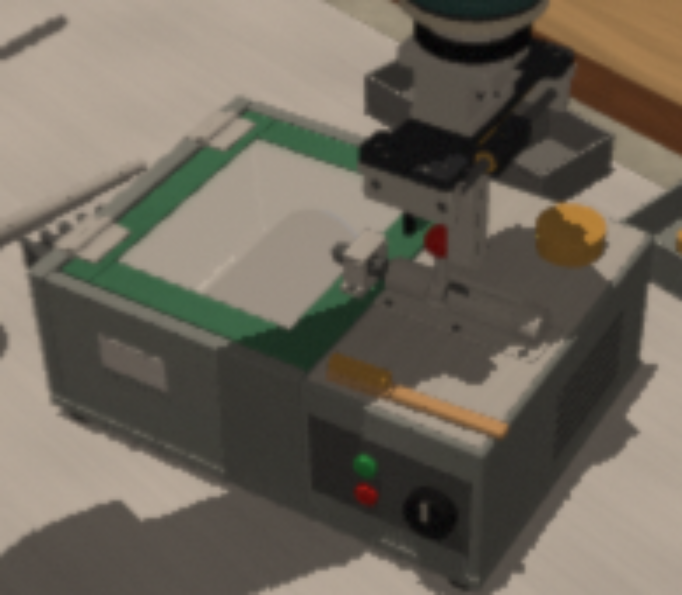

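The bolt rod now protrudes beyond the keeper at (340,252), and the stop came at the predicted place, so the bolt is home. Next I turn the knob: a sideways push first, then a push from above.

```bash
python3 - <<'E'
from h import *
ky=-.096
robot.move_linear(w(-.0205,-.124,.197),velocity=.1)
robot.move_linear(w(-.0205,-.130,.250),velocity=.15)
robot.move_linear(w(.020,ky,.250),velocity=.15)
h=robot.move_linear(w(.020,ky,.190),velocity=.1,threshold=8); st(f"down {h}")
if not h:
    h=robot.move_linear(w(-.030,ky,.188),velocity=.03,threshold=9); st(f"over {h}")
    robot.move_linear(w(-.020,ky,.192),velocity=.1)
    robot.move_linear(w(-.020,ky,.235),velocity=.15)
    it,is_=[robot.grab_frame(n) for n in("top","side")]
    try:
        a,na=blob(it,(285,215,350,260),red);b,nb=blob(is_,(290,170,370,240),red);print(na,nb)
        k,e=tri(a,b);print("knob",R2.T@(k[:2]-t2),k[2],e)
    except Exception as x: print(x)
    cv2.imwrite("pics/turn.png",cv2.resize(is_[130:300,200:395,::-1],None,fx=3.5,fy=3.5))
E
```

```text
down False t=16.10 loc [ 0.0202 -0.0962] tip 0.1905 F(loc) [-0.  -0.3] 0.6
over False t=17.92 loc [-0.03  -0.096] tip 0.1880 F(loc) [1.5 0.2] -1.0
0 0
SVD did not converge in Linear Least Squares
 ** On entry to DLASCL parameter number  4 had an illegal value
 ** On entry to DLASCL parameter number  4 had an illegal value
 ** On entry to DLASCL parameter number  4 had an illegal value
 ** On entry to DLASCL parameter number  4 had an illegal value
 ** On entry to DLASCL parameter number  5 had an illegal value
 ** On entry to DLASCL parameter number  4 had an illegal valueh.py:15: RuntimeWarning: Mean of empty slice.
  v,u=np.nonzero(m); return np.array([u.mean(),v.mean()]),len(u)
  ret = ret.dtype.type(ret / rcount)
```

View pics/turn.png

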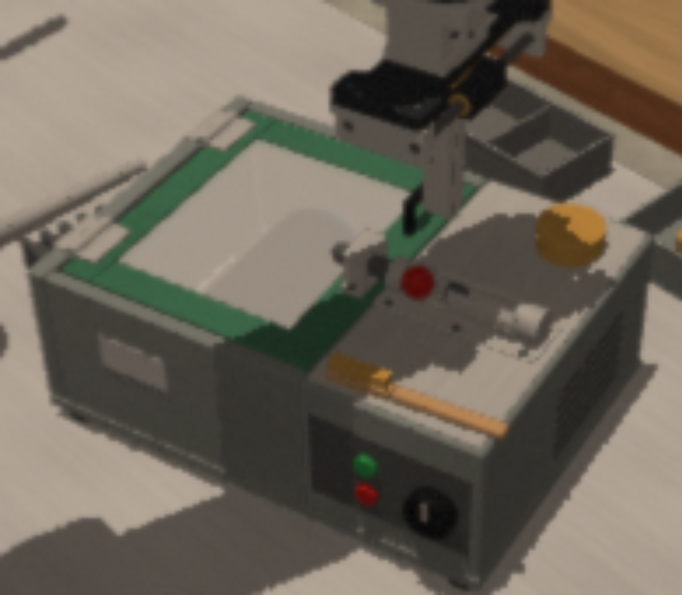

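The knob is partly over, at (417,282) in the crop, in shadow. Now I push it down from above.

```bash
python3 - <<'E'
from h import *
ky=-.096
robot.move_linear(w(-.062,ky,.235),velocity=.1)
h=robot.move_linear(w(-.062,ky,.200),velocity=.05,threshold=10); st(h)
h=robot.move_linear(w(-.065,ky,.176),velocity=.02,threshold=10); st(h)
robot.move_linear(w(-.065,ky,.25),velocity=.15)
robot.move_linear(w(-.01,.10,.38),velocity=.25)
red2=lambda i:(i[...,0]>45)&(i[...,0]>2.2*i[...,1])&(i[...,0]>2.2*i[...,2])
it,is_=[robot.grab_frame(n) for n in("top","side")]
a,na=blob(it,(290,220,345,260),red2);b,nb=blob(is_,(300,190,350,225),red2);print(na,nb,a,b)
k,e=tri(a,b);print("knob",R2.T@(k[:2]-t2),k[2],e)
cv2.imwrite("pics/end.png",cv2.resize(is_[130:300,200:395,::-1],None,fx=3.5,fy=3.5))
E
```

```text
True t=19.85 loc [-0.0638 -0.096 ] tip 0.2044 F(loc) [-7.2 -0.1] 5.6
True t=20.23 loc [-0.0648 -0.0961] tip 0.2034 F(loc) [-5.9  0.6] 6.4
29 62 [315.4137931  249.27586207] [318.20967742 211.69354839]
knob [-0.05510486 -0.09400389] 0.1924911646911363 0.0005625124408740619
```

View pics/end.png

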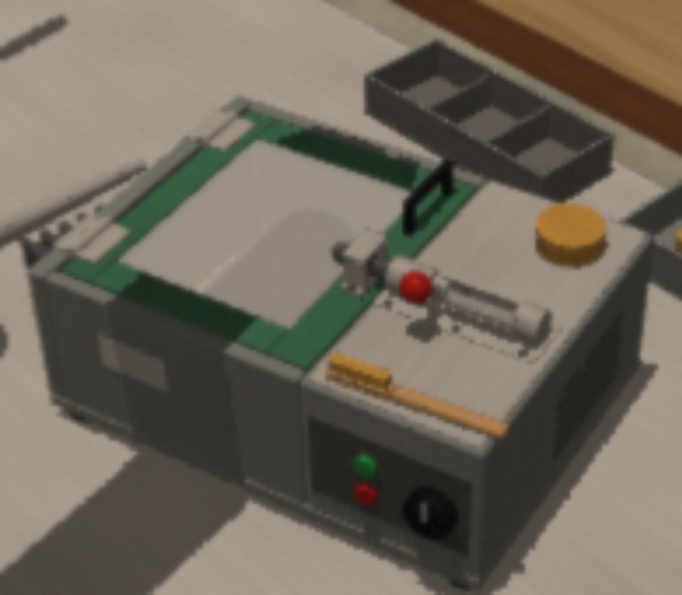

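The tip edge hit the outer flank of the ball (knob at x = -0.055, z = 0.192, about 1.0 rad), so I'll push again further inboard.

```bash
python3 - <<'E'
from h import *
ky=-.0955
robot.move_linear(w(-.052,ky,.25),velocity=.25)
robot.move_linear(w(-.052,ky,.213),velocity=.1)
h=robot.move_linear(w(-.060,ky,.192),velocity=.02,threshold=12); st(h)
if not h:
    h=robot.move_linear(w(-.062,ky,.176),velocity=.015,threshold=10); st(h)
p=robot.get_state()["ee_pos"];robot.move_linear(p+[0,0,.07],velocity=.15)
robot.move_linear(w(-.01,.10,.38),velocity=.25)
red2=lambda i:(i[...,0]>45)&(i[...,0]>2.2*i[...,1])&(i[...,0]>2.2*i[...,2])
it,is_=[robot.grab_frame(n) for n in("top","side")]
a,na=blob(it,(290,220,345,265),red2);b,nb=blob(is_,(300,190,350,230),red2);print(na,nb,a,b)
k,e=tri(a,b);print("knob",R2.T@(k[:2]-t2),k[2],e); st("")
cv2.imwrite("pics/end2.png",cv2.resize(is_[130:300,200:395,::-1],None,fx=3.5,fy=3.5))
E
```

```text
False t=24.79 loc [-0.0599 -0.0955] tip 0.1920 F(loc) [0.7 0.3] -0.1
True t=25.42 loc [-0.0609 -0.0957] tip 0.1846 F(loc) [-3.3  0.5] 12.4
24 61 [316.         252.70833333] [316.75409836 219.80327869]
knob [-0.06300996 -0.09386971] 0.17217494778351222 0.0006042345015506885
 t=27.23 loc [-0.0104  0.0987] tip 0.3795 F(loc) [ 0.2 -0.5] 0.2
```

View pics/end2.png

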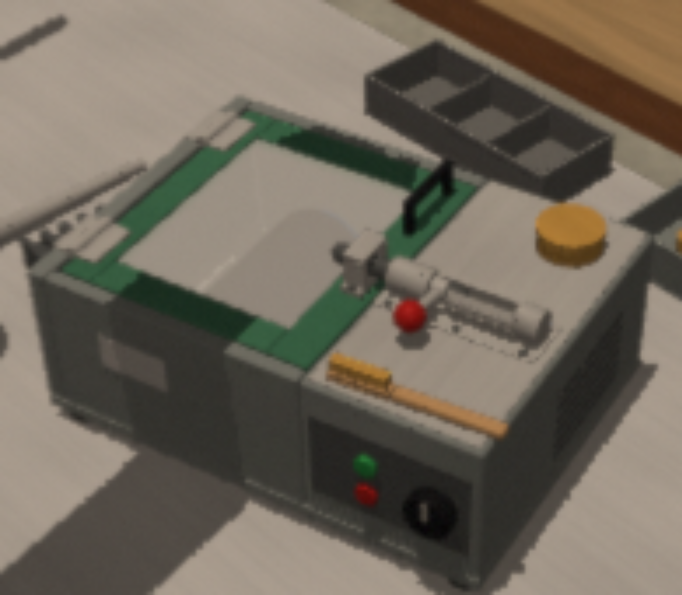

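The knob is level at (409,316) in the crop, measured at z = 0.172 against 0.174 expected at the stop. The lid is shut, the bolt is through the keeper, and the brush and tin are where they were. The arm is clear, so I'll hand in.

```bash
python3 -c "
from rig import robot
print(robot.sign_off())"
```

```text
the job is handed in; nothing more can be done
None
```

The lid is shut, the bolt is home through the keeper and the knob is down in its notch; the job was handed in at about 27 s, with the first downward push on the knob slipping and a second one seating it.

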